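Put the wet logger board up to drip dry

TASK

Melt water has got onto the tallest of the three circuit boards in the slotted card rack. First lift the top drip trough off the pair of stacked troughs and set it down gently, flat in the shallow pocket of the drying stand, and let go of it; then slide the tall board straight up out of its slots and stand it gently with its lower edge on the floor of that trough, centred along it, edge bar upward, leaning back against the stand's two posts. Leave the other trough, the two short boards and the things lying about where they are.

Things in the scene. Friction and masses are not known exactly. Their poses are not given: they have to be found in the camera images.
- trough: Upper of two equal stacked galvanised drip troughs, open-topped, 60 (x) x 190 (y) x 34 mm; the one to use. Origin: centre of its underside. Foot 46 x 176 mm, 8 mm high; above it the body with 4 mm walls, inner floor at z = 12 mm. Stacked, its origin is 26 mm above the lower one's: its side walls span 34 to 60 mm above the work surface, the lower trough's, equally wide, end at 34 mm.
- trough_low: The lower of the two stacked troughs, equal to the other, loose on the work surface; stays where it is. Origin: centre of its underside.
- stand: Fixed drying stand: aluminium plate 6 mm thick, x -62 to 42, y -105 to 105 mm, with a pocket 62 (x) by 192 mm (y) inside dark rails 8 mm wide, 5 mm high. Two steel posts 12 mm thick at x = -50, y = -62 and 62 mm; round tops 130 mm above the work surface. Origin: on the work surface under the pocket's centre; x points away from the posts, which are on the robot's side; y along the pocket.
- seat (a point): The centre of the drying stand's pocket floor, 6 mm above the work surface; axes as the stand's. The seated trough's origin comes here, its length along y; the pocket leaves its foot 8 mm of play each way.
- rack: Fixed card rack: base 120 (x) x 168 (y) mm, 6 mm thick, and a cheek 70 mm high at each end in y. Facing grooves in the cheeks make three slots at x = -36, 0 and 36 mm, 7 mm wide, 150 mm long (y), floor 6 mm and groove tops 70 mm above the work surface. Origin: centre of its underside.
- board: Tall green circuit board, upright in one of the rack's three slots (which one varies): 160 mm tall, 145 mm wide (y), 4 mm thick (x), with an aluminium edge bar 10 mm thick, 120 mm long (y), from 140 to 160 mm above the origin. Origin: middle of its lower edge; z points up to the bar. In the rack its top is 166 mm above the work surface. About 0.25 kg.
- short_a: One of two short boards, like the tall one but only 105 mm tall (top 111 mm above the work surface in the rack); stays in its slot. Origin: middle of its lower edge.
- short_b: The other short board, 105 mm tall; stays in its slot. Origin: middle of its lower edge.
- canister: Bystander: upright galvanised screw-top canister, 84 mm in diameter, 110 mm tall. Origin: centre of its underside.
- crucible: Bystander: cobalt blue porcelain crucible, an open cup 72 mm across, 60 mm tall. Origin: centre of its underside.
- calliper: Bystander: flat steel calliper, 190 mm long (y), 10 mm thick, lying on the work surface. Origin: middle of its bar, underside.
- magnifier: Bystander: black bakelite magnifier lying flat, lens 72 mm across, handle 95 mm along its y, 18 mm thick. Origin: centre of the lens, underside.
Not all that is in view belongs to the job. Leave any brown look-alike of the trough alone.

How it is judged:
By the outcome, as a careful person would: the job done as asked, in the order asked, and still so for the second after the job is handed in, with the robot touching nothing.
It also fails if it takes over 61 s, if anything falls off the work surface, if the arm or the gripper's body presses on something with over 40 N, if the wrist force passes 120 N, or if a joint passes its speed limit or range.

ROBOT

A 6-joint arm with a two-finger parallel gripper is mounted at the origin on the work surface. World frame = base frame: x ahead of the robot, y to its left, z up, the work surface at z = 0. Lengths are in mm, angles in rad, forces in N, time in s.
With the tool pointing down it reaches from about 275 to 750 mm from the base axis. Payload 10.2 kg.
Tool frame: the origin (TCP) lies at the very end of the fingers, on their centre line; the grasp point (between the pads) lies 19 mm behind it (ctrl.grip_depth is the distance from the TCP to the grasp point, in mm); z points along the fingers, x is the direction in which the jaws open and shut, and the axes are right-handed (so a half turn about z gives the same grasp; the last joint's range is limited). The gripper opens to 85 mm and grips with 20 to 120 N. Pads are 22 mm wide; open, the fingers measure 114 mm over their backs; the gripper's body (76 mm by 85 mm) begins 54 mm behind the grasp point. The pads swing forward as they close: fully open they stand 13 mm farther back than shut.
Start: joints at [0.925, 0.313, 1.498, -0, 1.331, -0.223], TCP at [215.428, 478.771, 208.894] pointing down, gripper open.
Joint ranges: [-2.94, 2.94], [-0.97, 2.17], [0.19, 2.56], [-1.23, 4.37], [0.02, 3.11], [-2.88, 2.88]. Speed limits (rad/s): [2.39, 2.39, 3.01, 3.14, 3.14, 3.14].

INTERFACE

Orientations are given as a unit quaternion [w, x, y, z].
In Python, from rig import ctrl gives the robot as it stands.
- The arm moves only by the tool play_rows, never from a script. Its argument "motion" is a list of rows, each a list of 2 entries, a list of its own where there are three numbers: the shift along the tool's x, y, z in mm, then the turn, a rotation vector about the tool's x, y, z in degrees. A call has 1 to 20 rows; each row shifts and turns the commanded pose from where the row before left it, along the tool's axes as they then stand; what a row does not reach is not made up. A row lasts 1/12 s, in which the tool goes at most 41.7 mm and 7.16 degrees, less where a joint would pass 70% of its speed; a pose out of reach is approached as far as the arm can. A call with a gripper value outside its range is refused whole. "fingers" is the finger opening in mm, from 0 to 85.4, set as the call begins (left out, the last holds). The fingers move at their own pace and stop on an object; "squeeze" is the grip in N (left out, the last holds). Time passes only in rows, so rows that do not move let the fingers close. It gives the time, the measured TCP pose, the force and the opening at its end, in the units of the state.
- ctrl.sense(): the state, without advancing time (a new reading comes with each control period).
- ctrl.capture(name): name is "side" or "top"; returns the picture (480x640x3 uint8, red, green, blue); there is no depth.
- ctrl.get_calibration(name): a dict with "K" (3x3 intrinsics, pixels), "k1" (the pictures are not rectified: a ray, as slopes to the right and down, at radius r is drawn at 1 + k1 r^2 times it, then the intrinsics apply), "R" (3x3) and "t" (3): a world point X has camera coordinates R X + t. Camera axes: x right, y down, z forward; pixel columns grow to the right and rows downward; lengths in mm; the calibration is good to about 2 mm. A picture is of the moment at which its call begins. get_calibration takes no time and is no camera call.
- ctrl.finish_job(): hands the job in, once; it reports no verdict.
Trained networks look in the newest picture that a camera, given by its name, has taken for a name from the list of things; names that differ only in an ending like _2 or _b are one class to them, and where a whole thing is asked for, a point or a joint stands for the part that bears it (a point fixed in the world has none). Each returns a list of dicts, best first, with "p" (0 to 1); they miss things now and then, are a little off and sometimes report something else, mostly with a low value. They report only what shows in the picture. A call takes as long as a camera call. They do not tell look-alikes from the thing itself.
- ctrl.spot_in(camera, name): "position" ([column, row] as shares, 0 to 1, of the picture: columns of its width, rows of its height, amid what is visible of it).
The state is a dict: "time_s": time; "joints": joint angles; "dq": joint speeds; "tau": joint torques, N m; "eef_pos": TCP position; "ee_rot": TCP orientation; "force": force on the tool from outside, world axes, zero at the start; "wrist_torque": the same for the moment, N m; "grip_width": opening from 0.0 (shut) to 1.0 (fully open).
Only numpy, scipy, OpenCV 4.12 (cv2) and the standard library are available. Lean on these libraries where they do the work, as an engineer would, in place of code of your own. Each camera call takes 0.05 s, during which the arm holds its last target. There are 200 camera calls.

## Working session

There is one attempt and no reset: what is moved stays moved. The work goes in short steps, Python scripts to look and compute and a tool call to move; the robot and the scene stay as the last step left them, time stands still between calls to the robot, and variables do not carry over. Pictures are saved under pics/ and viewed, about 8 in all and at most 12, crops included, and the job is handed in when it is done.

Besides the shell and the picture viewer there is one more tool, called after "Request:" by a JSON object that holds its "api" and its "payload", one argument or row to a line. play_rows: Moves the arm, as the interface text tells. Its arguments: {"type":"object","properties":{"motion":{"type":"array"},"fingers":{"type":"number"},"squeeze":{"type":"number"}},"required":["motion"]}

```bash
ls; mkdir -p pics
python3 - <<'E'
from rig import ctrl
import cv2,numpy as np
for c in("side","top"):
    im=ctrl.capture(c); cv2.imwrite(f"pics/{c}0.png",im[:,:,::-1])
    k=ctrl.get_calibration(c); print(c,{a:np.round(b,4).tolist() for a,b in k.items()})
    for n in("trough","stand","rack","board","short_a","canister","crucible","calliper","magnifier"):
        print(n,[(round(d['p'],2),round(d['position'][0]*640),round(d['position'][1]*480)) for d in ctrl.spot_in(c,n)])
print(ctrl.sense())
E
```

```text
pics
side {'K': [[488.8064, 0.0, 323.1643], [0.0, 488.8064, 236.8038], [0.0, 0.0, 1.0]], 'k1': -0.0133, 'R': [[0.7758, -0.6309, -0.0009], [-0.342, -0.4194, -0.8409], [0.5302, 0.6527, -0.5411]], 't': [-465.0103, 236.0659, 873.0608]}
trough [(0.75, 392, 426), (0.74, 429, 323)]
stand [(0.72, 306, 260)]
rack [(0.86, 240, 207)]
board [(0.48, 371, 199)]
short_a [(0.75, 240, 181), (0.64, 247, 173)]
canister [(0.65, 372, 198)]
crucible [(0.73, 343, 198)]
calliper [(0.77, 439, 272), (0.16, 306, 261)]
magnifier [(0.97, 307, 190)]
top {'K': [[436.9081, 0.0, 309.9729], [0.0, 436.9081, 242.5801], [0.0, 0.0, 1.0]], 'k1': 0.0012, 'R': [[-0.0152, -0.9996, -0.025], [-0.9973, 0.017, -0.0715], [0.0719, 0.0238, -0.9971]], 't': [-15.2452, 565.9391, 987.4405]}
trough [(0.76, 462, 244), (0.72, 501, 330)]
stand [(0.9, 301, 258)]
rack [(0.76, 159, 262)]
board [(0.58, 139, 272), (0.26, 281, 135)]
short_a [(0.89, 144, 256), (0.89, 144, 238)]
canister [(0.78, 283, 136)]
crucible [(0.79, 244, 150)]
calliper [(0.94, 394, 164)]
magnifier [(0.79, 189, 167)]
{'time_s': 1.0, 'joints': array([ 9.24591366e-01,  3.12883670e-01,  1.49768870e+00, -2.70619478e-06,
        1.33100583e+00, -2.23403524e-01]), 'dq': array([ 3.04996025e-04,  1.33552124e-03,  5.24160220e-06,  1.51686391e-03,
        4.69911466e-04, -5.39549780e-04]), 'tau': array([-1.65905727e-03, -4.12158430e+01, -2.59912902e+01, -1.89870857e-04,
        2.53554317e-04,  2.73319023e-05]), 'eef_pos': array([215.43494547, 478.77087484, 208.90679331]), 'ee_rot': array([-1.24771424e-06,  8.39736930e-01,  5.42993451e-01,  7.23877709e-06]), 'force': array([ 0.39968917,  0.04339415, -0.2896777 ]), 'wrist_torque': array([ 0.0229612 , -0.01852005, -0.0359591 ]), 'grip_width': 1.0019823306421325}
```

View pics/side0.png

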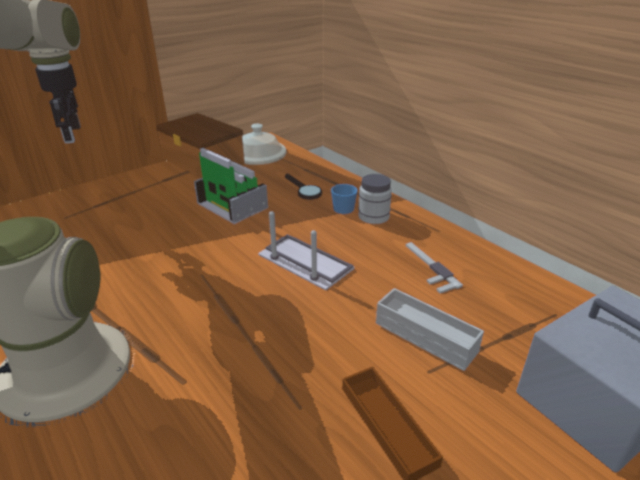

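View pics/top0.png

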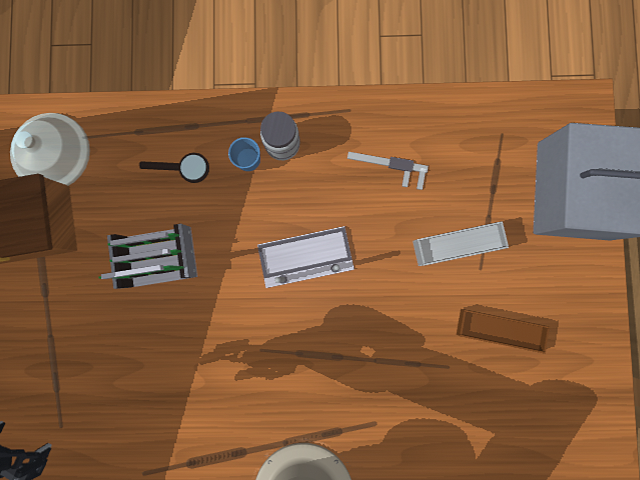

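The candidates for the trough are the galvanised stacked pair at top (462,244) / side (429,327) and the brown single one at top (505,328) / side (392,426). I choose the galvanised pair. The tall board appears to be in the slot nearest the robot, top (145,272). I'll check both in a close crop.

```bash
cat > h.py <<'E'
import numpy as np, cv2
from scipy.optimize import least_squares
from rig import ctrl
def cal(c):
    k=ctrl.get_calibration(c); return {a:np.array(b) for a,b in k.items()}
def proj(c,X):
    k=cal(c); P=np.atleast_2d(X)@k["R"].T+k["t"]; s=P[:,:2]/P[:,2:]
    s=s*(1+k["k1"]*(s**2).sum(1,keepdims=True)); return s@k["K"][:2,:2].T+k["K"][:2,2]
def unproj(c,uv,z):
    k=cal(c); uv=np.atleast_2d(uv).astype(float); d=(uv-k["K"][:2,2])/k["K"][0,0]; s=d.copy()
    for _ in range(5): s=d/(1+k["k1"]*(s**2).sum(1,keepdims=True))
    r=np.c_[s,np.ones(len(s))]@k["R"]; o=-k["R"].T@k["t"]
    return o+r*((z-o[2])/r[:,2])[:,None]
def crop(im,x0,y0,w,h,f): return cv2.resize(im[y0:y0+h,x0:x0+w],None,fx=f,fy=f,interpolation=cv2.INTER_CUBIC)
def world(xyyaw,P):
    x,y,a=xyyaw; c,s=np.cos(a),np.sin(a); P=np.atleast_2d(P)
    return np.c_[x+c*P[:,0]-s*P[:,1], y+s*P[:,0]+c*P[:,1], P[:,2]]
E
python3 - <<'E'
import cv2,numpy as np
from h import crop
t=cv2.imread("pics/top0.png"); s=cv2.imread("pics/side0.png")
A=crop(t,95,215,100,75,4);B=crop(t,255,215,100,75,4);C=crop(t,410,207,100,75,4);D=crop(s,370,285,120,90,400/120)
cv2.imwrite("pics/m.png",np.vstack([np.hstack([A,B]),np.hstack([C,D])]))
E
```

```text
(no output)
```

View pics/m.png

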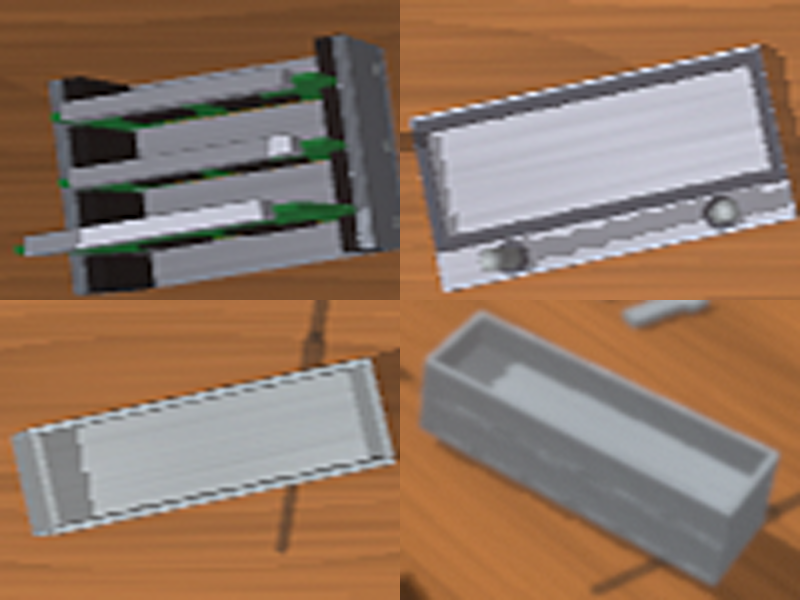

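The crop confirms the galvanised trough stack (bottom-left panel, rim corners at mosaic (35,430), (372,358), (392,462), (52,527)). The tall board is in the slot nearest the robot, with its bar from mosaic (22,245) to (265,210). Next I fit the poses.

```bash
cat > fit.py <<'E'
from h import *
def m2p(m,x0,y0,f=4): m=np.array(m,float); return (m+.5)/f-.5+[x0,y0]
def fit(P,uv,g,c="top"):
    r=least_squares(lambda q:(proj(c,world(q,P))-uv).ravel(),g,x_scale=[100,100,1])
    return r.x,np.abs(r.fun).max()
E
python3 - <<'E'
from fit import *
def go(n,P,uv,g):
    q,e=fit(np.array(P,float),uv,g); print(n,np.round(q[:2],1),round(np.degrees(q[2]),2),"res px",round(e,2)); return q
print("cam",-cal("top")["R"].T@cal("top")["t"])
tr=go("trough",[[30,95,60],[30,-95,60],[-30,-95,60],[-30,95,60]],m2p([[35,130],[372,58],[392,162],[52,227]],410,207),[480,-330,.2])
st=go("stand",[[42,105,6],[42,-105,6],[-62,105,6],[-62,-105,6],],m2p([[12,120],[360,45],[43,292],[397,215]],255,215),[450,0,.2])
bd=go("board",[[5,60,166],[-5,60,166],[5,-60,166],[-5,-60,166]],m2p([[21,237],[23,256],[261,200],[268,220]],95,215),[450,300,.15])
rk=go("rack corner/short",[[36,60,111],[0,60,111]],m2p([[62,112],[66,177]],95,215),[480,300,.15])
# grooves: overlay
t=cv2.imread("pics/top0.png"); s=cv2.imread("pics/side0.png")
def edges(im,c,q,P,col,):
    p=proj(c,world(q,np.array(P,float)))
    cv2.polylines(im,[np.round((p*4+1.5)*4).astype(int)],True,col,1,cv2.LINE_AA,2)
big={"top":cv2.resize(t,None,fx=4,fy=4,interpolation=cv2.INTER_CUBIC),"side":cv2.resize(s,None,fx=4,fy=4,interpolation=cv2.INTER_CUBIC)}
for c,im in big.items():
    edges(im,c,tr,[[30,95,60],[30,-95,60],[-30,-95,60],[-30,95,60]],(0,0,255))
    edges(im,c,tr,[[30,95,8],[30,-95,8],[-30,-95,8],[-30,95,8]],(0,255,255))
    edges(im,c,st,[[42,105,6],[42,-105,6],[-62,-105,6],[-62,105,6]],(0,0,255))
    edges(im,c,st,[[31,96,6],[31,-96,6],[-31,-96,6],[-31,96,6]],(0,255,255))
    for y in(62,-62): edges(im,c,st,[[-50,y,6],[-50,y,130]],(255,0,0))
    edges(im,c,bd,[[5,60,166],[5,-60,166],[-5,-60,166],[-5,60,166]],(0,0,255))
    edges(im,c,bd,[[96,84,0],[96,-84,0],[-24,-84,0],[-24,84,0]],(0,255,255))
    edges(im,c,bd,[[2,72.5,6],[2,-72.5,6],[2,-72.5,166],[2,72.5,166]],(255,0,255))
T,S=big["top"],big["side"]
f=lambda im,x,y:im[y*4:y*4+300,x*4:x*4+400]
cv2.imwrite("pics/ov.png",np.vstack([np.hstack([f(T,95,215),f(T,255,215)]),np.hstack([cv2.resize(S[140*4:300*4,190*4:365*4],(400,300)),cv2.resize(S[285*4:375*4,370*4:490*4],(400,300))])]))
E
```

```text
cam [ 493.19728854  -48.35684077 1024.68349112]
trough [ 556.9 -360.7] 10.32 res px 1.36
stand [544.  -10.7] 11.12 res px 0.69
board [503.3 328.9] 7.68 res px 1.1
rack corner/short [535.8 334.8] 4.65 res px 0.32
```

View pics/ov.png

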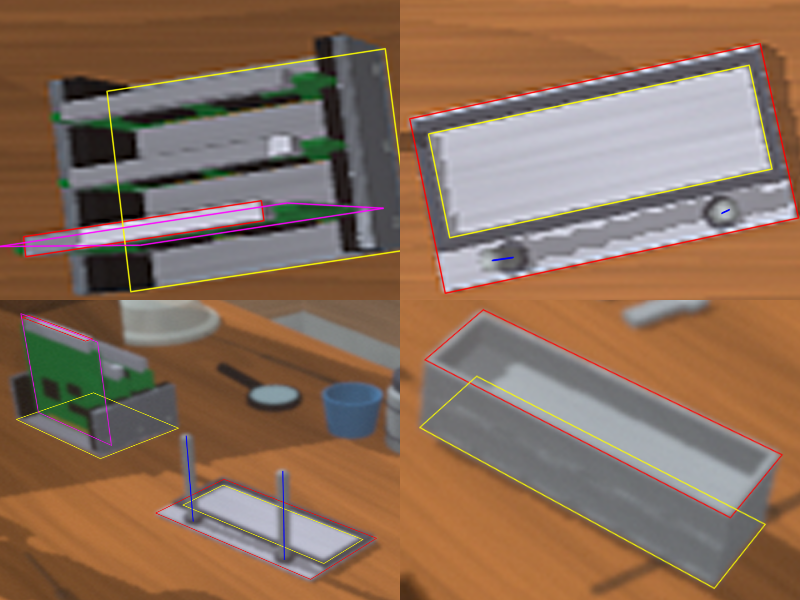

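Overlay: the trough rim (red, bottom-right panel) and the stand pocket and posts line up in both views. The bar rectangle sits on the tall board's bar. Measured poses in mm:
- **Trough:** (557,-361), yaw 10.3°
- **Stand:** (544,-11), yaw 11.1°
- **Board:** (503,329), yaw 7.7°

All are within reach, so I'm moving.

Request:
{"api": "play_rows", "payload": {
  "motion": [
    [[0, 0, 0], [0, 0, 6.94]],
    [[0, 0, 0], [0, 0, 6.94]],
    [[0, 0, 0], [0, 0, 6.94]],
    [[0, 0, 0], [0, 0, 6.94]],
    [[0, 0, 0], [0, 0, 6.94]],
    [[0, 0, 0], [0, 0, 6.94]],
    [[0, 0, 0], [0, 0, 6.94]],
    [[0, 0, 0], [0, 0, 6.94]],
    [[8.4, 40, 0], [0, 0, 0]],
    [[8.4, 40, 0], [0, 0, 0]],
    [[8.4, 40, 0], [0, 0, 0]],
    [[8.4, 40, 0], [0, 0, 0]],
    [[8.4, 40, 0], [0, 0, 0]],
    [[8.4, 40, 0], [0, 0, 0]],
    [[8.4, 40, 0], [0, 0, 0]],
    [[8.4, 40, 0], [0, 0, 0]],
    [[8.4, 40, 0], [0, 0, 0]],
    [[8.4, 40, 0], [0, 0, 0]],
    [[8.4, 40, 0], [0, 0, 0]],
    [[8.4, 40, 0], [0, 0, 0]]
  ],
  "fingers": 85
}}

```text
time_s: 2.67
eef_pos: [400.4, 22.3, 209.2]
ee_rot: [0.0, 0.996, 0.089, 0.0]
force: [1.2, 1.2, -0.3]
grip_width: 0.995
```

```bash
cat > d.py <<'E'
# usage: d.py x y z yaw_deg [lean_deg]: remaining shift in tool axes and turn (rotvec, tool, deg)
import sys
from h import *
from scipy.spatial.transform import Rotation as Ro
def tgt(yaw,lean=0): return Ro.from_euler("z",yaw,degrees=True)*Ro.from_euler("y",-lean,degrees=True)*Ro.from_quat([1,0,0,0])
def delta(p,yaw,lean=0):
    s=ctrl.sense(); w,x,y,z=s["ee_rot"]; R=Ro.from_quat([x,y,z,w])
    r=(R.inv()*tgt(yaw,lean)); 
    print("t",round(s["time_s"],2),"pos",np.round(s["eef_pos"],1),"F",np.round(s["force"],1),"grip",round(85.4*s["grip_width"],1))
    print(" tool shift",np.round(R.inv().apply(np.array(p)-s["eef_pos"]),1)," turn",np.round(r.as_rotvec(degrees=True),2)," shift in target axes",np.round(tgt(yaw,lean).inv().apply(np.array(p)-s["eef_pos"]),1))
if __name__=="__main__":
    a=list(map(float,sys.argv[1:])); delta(a[:3],*a[3:])
E
python3 d.py 557 -361 110 10.3
```

```text
t 2.67 pos [400.4  22.3 209.2] F [ 1.2  1.2 -0.3] grip 85.0
 tool shift [ 85.9 405.   99.4]  turn [ 0.02 -0.04 -0.06]  shift in target axes [ 85.6 405.1  99.2]
```

Request:
{"api": "play_rows", "payload": {
  "motion": [
    [[8.5, 40, 0], [0, 0, 0]],
    [[8.5, 40, 0], [0, 0, 0]],
    [[8.5, 40, 0], [0, 0, 0]],
    [[8.5, 40, 0], [0, 0, 0]],
    [[8.5, 40, 0], [0, 0, 0]],
    [[8.5, 40, 0], [0, 0, 0]],
    [[8.5, 40, 0], [0, 0, 0]],
    [[8.5, 40, 0], [0, 0, 0]],
    [[8.5, 40, 0], [0, 0, 0]],
    [[8.5, 40, 0], [0, 0, 0]],
    [[0, 0, 40], [0, 0, 0]],
    [[0, 0, 40], [0, 0, 0]],
    [[0, 0, 10], [0, 0, 0]],
    [[0, 0, 0], [0, 0, 0]],
    [[0, 0, 0], [0, 0, 0]]
  ]
}}

```text
time_s: 3.92
eef_pos: [555.4, -354.1, 120.5]
ee_rot: [0.001, 0.996, 0.09, 0.0]
force: [0.4, -0.4, 0.6]
grip_width: 0.996
```

```bash
python3 d.py 557 -361 37 10.3
python3 - <<'E'
from h import *
a=ctrl.capture("top")[:,:,::-1]; b=ctrl.capture("side")[:,:,::-1]
cv2.imwrite("pics/ap.png",np.hstack([crop(a,400,180,130,110,3),crop(b,365,200,130,110,3)]))
E
```

```text
t 3.92 pos [ 555.4 -354.1  120.5] F [ 0.4 -0.4  0.6] grip 85.1
 tool shift [ 0.3  6.9 83.6]  turn [ 0.06 -0.04 -0.02]  shift in target axes [ 0.4  7.  83.5]
```

View pics/ap.png

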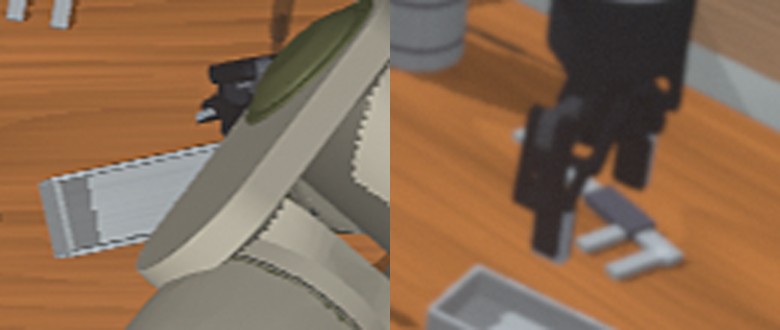

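The picture shows the open fingers straddling above the trough, with nothing between them. Now lowering.

Request:
{"api": "play_rows", "payload": {
  "motion": [
    [[0.3, 7, 25], [0, 0, 0]],
    [[0, 0, 20], [0, 0, 0]],
    [[0, 0, 15], [0, 0, 0]],
    [[0, 0, 12], [0, 0, 0]],
    [[0, 0, 7], [0, 0, 0]],
    [[0, 0, 4], [0, 0, 0]],
    [[0, 0, 0], [0, 0, 0]],
    [[0, 0, 0], [0, 0, 0]],
    [[0, 0, 0], [0, 0, 0]]
  ]
}}

```text
time_s: 4.77
eef_pos: [557.0, -361.3, 37.1]
ee_rot: [0.001, 0.996, 0.089, 0.001]
force: [-0.2, 0.3, 0.9]
grip_width: 0.995
```

Request:
{"api": "play_rows", "payload": {
  "motion": [
    [[0, 0, 0], [0, 0, 0]],
    [[0, 0, 0], [0, 0, 0]],
    [[0, 0, 0], [0, 0, 0]],
    [[0, 0, 0], [0, 0, 0]],
    [[0, 0, 0], [0, 0, 0]],
    [[0, 0, 0], [0, 0, 0]],
    [[0, 0, 0], [0, 0, 0]],
    [[0, 0, 0], [0, 0, 0]],
    [[0, 0, 0], [0, 0, 0]],
    [[0, 0, 0], [0, 0, 0]]
  ],
  "fingers": 45,
  "squeeze": 45
}}

```text
time_s: 5.6
eef_pos: [556.5, -360.9, 35.9]
ee_rot: [-0.0, 0.996, 0.089, -0.0]
force: [0.0, 0.5, 0.8]
grip_width: 0.526
```

```bash
python3 d.py 557 -361 37 10.3
python3 - <<'E'
from h import *
b=ctrl.capture("side")[:,:,::-1]
cv2.imwrite("pics/gr.png",crop(b,365,260,130,110,5))
E
```

```text
t 5.6 pos [ 556.5 -360.9   35.9] F [0.  0.5 0.8] grip 45.0
 tool shift [ 0.5  0.2 -1.1]  turn [-0.    0.   -0.04]  shift in target axes [ 0.5  0.2 -1.1]
```

View pics/gr.png

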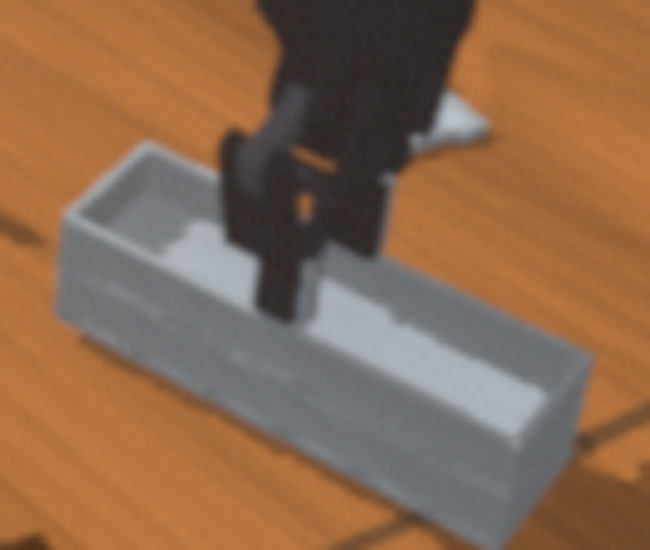

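The fingers closed to 45 mm without gripping, and they appear to be inside the rim. I'll project the geometry to understand why.

Run:
```python
from h import *
b=np.ascontiguousarray(ctrl.capture("side")[:,:,::-1])
im=cv2.resize(b[250:380,355:505],None,fx=5,fy=4.4,interpolation=cv2.INTER_CUBIC)
def d(q,P,col):
    p=(proj("side",world(q,np.array(P,float)))-[355,250]+.5)*[5,4.4]
    cv2.polylines(im,[np.round(p*16).astype(int)],True,col,1,cv2.LINE_AA,4)
tr=[556.9,-360.7,np.radians(10.3)]
for z in(60,34): d(tr,[[30,95,z],[30,-95,z],[-30,-95,z],[-30,95,z]],(0,0,255))
tc=[556.5,-360.9,np.radians(10.3)]
for s in(-1,1):
  for x,c in((22.5,(0,255,255)),(37,(255,255,0))):
    d(tc,[[s*x,-11,36],[s*x,11,36],[s*x,11,75],[s*x,-11,75]],c)
cv2.imwrite("pics/gr2.png",im)
```

```text
(no output)
```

View pics/gr2.png

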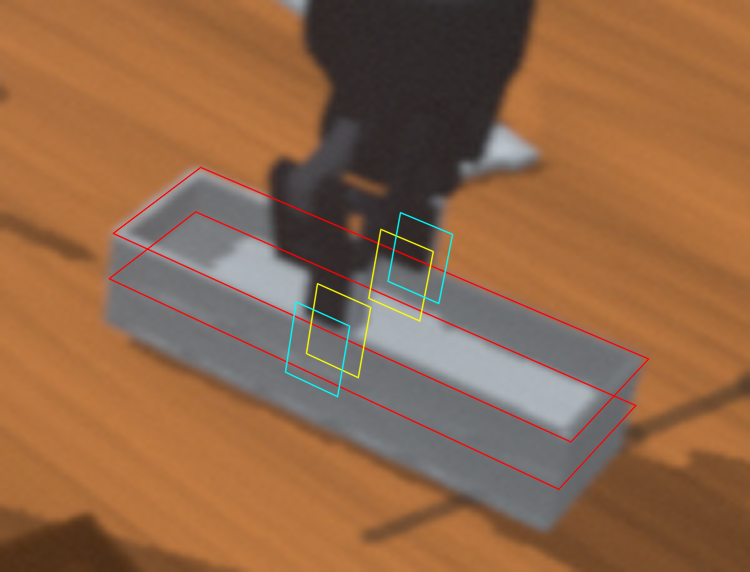

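Request:
{"api": "play_rows", "payload": {
  "motion": [
    [[0, 0, -20], [0, 0, 0]],
    [[0, 0, -20], [0, 0, 0]],
    [[0, 0, -20], [0, 0, 0]],
    [[0, 0, -10], [0, 0, 0]],
    [[0, 0, 0], [0, 0, 0]],
    [[0, 0, 0], [0, 0, 0]],
    [[0, 0, 0], [0, 0, 0]]
  ]
}}

```text
time_s: 6.28
eef_pos: [556.0, -360.5, 104.3]
ee_rot: [-0.001, 0.996, 0.089, -0.001]
force: [-0.5, -0.6, 0.4]
grip_width: 0.53
```

```bash
python3 d.py 557 -361 37 10.3
python3 - <<'E'
from h import *
cv2.imwrite("pics/r45.png",ctrl.capture("side")[:,:,::-1])
E
```

```text
t 6.28 pos [ 556.  -360.5  104.3] F [-0.5 -0.6  0.4] grip 45.3
 tool shift [ 1.   0.8 67.3]  turn [-0.11  0.08 -0.05]  shift in target axes [ 0.9  0.7 67.3]
```

Request:
{"api": "play_rows", "payload": {
  "motion": [
    [[0, 0, 0], [0, 0, 0]],
    [[0, 0, 0], [0, 0, 0]],
    [[0, 0, 0], [0, 0, 0]],
    [[0, 0, 0], [0, 0, 0]],
    [[0, 0, 0], [0, 0, 0]],
    [[0, 0, 0], [0, 0, 0]],
    [[0, 0, 0], [0, 0, 0]]
  ],
  "fingers": 85
}}

```text
time_s: 6.92
eef_pos: [556.5, -360.9, 105.9]
ee_rot: [0.0, 0.996, 0.089, -0.0]
force: [-0.1, -0.1, -0.2]
grip_width: 0.997
```

```bash
python3 d.py 557 -361 37 10.3
python3 - <<'E'
from h import *
a=cv2.imread("pics/r45.png"); b=np.ascontiguousarray(ctrl.capture("side")[:,:,::-1]); s=ctrl.sense()["eef_pos"]
out=[]
for im,w in((a,22.5),(b,42.5)):
    im=cv2.resize(im[210:350,370:490],None,fx=3.3,fy=3.3,interpolation=cv2.INTER_CUBIC)
    for sg in(-1,1):
        P=[[sg*w,-11,s[2]],[sg*w,11,s[2]],[sg*w,11,s[2]+40],[sg*w,-11,s[2]+40]]
        p=(proj("side",world([s[0],s[1],np.radians(10.3)],np.array(P)))-[370,210]+.5)*3.3
        cv2.polylines(im,[np.round(p*16).astype(int)],True,(0,255,255),1,cv2.LINE_AA,4)
    P=[[30,95,60],[30,-95,60],[-30,-95,60],[-30,95,60]]
    p=(proj("side",world([556.9,-360.7,np.radians(10.3)],np.array(P,float)))-[370,210]+.5)*3.3
    cv2.polylines(im,[np.round(p*16).astype(int)],True,(0,0,255),1,cv2.LINE_AA,4)
    out.append(im)
cv2.imwrite("pics/r.png",np.hstack(out))
E
```

```text
t 6.92 pos [ 556.5 -360.9  105.9] F [-0.1 -0.1 -0.2] grip 85.1
 tool shift [ 0.5  0.2 68.9]  turn [ 0.    0.   -0.04]  shift in target axes [ 0.5  0.2 68.9]
```

View pics/r.png

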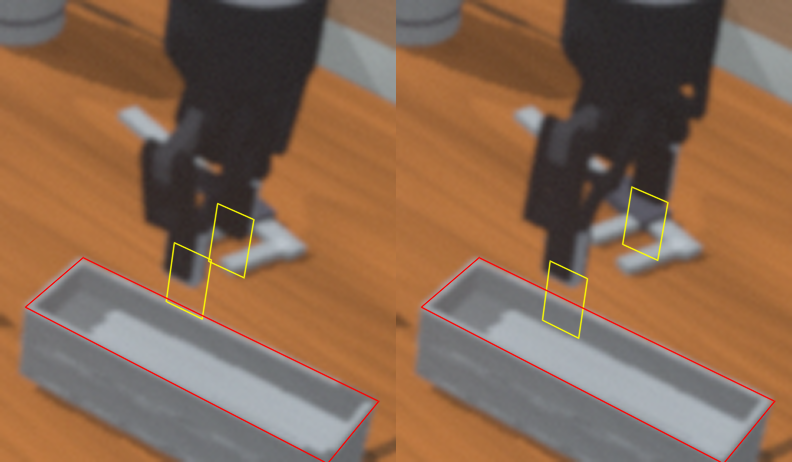

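Measured in the picture: with the fingers open, their ends sit about 31 mm above the reported TCP, and at 45 mm opening about 18 mm above it. So they crossed just over the rim without touching, and the trough has not moved (its rim still lies on the red outline). I need to go about 17 mm lower.

Request:
{"api": "play_rows", "payload": {
  "motion": [
    [[0.5, 0, 25], [0, 0, 0]],
    [[0, 0, 20], [0, 0, 0]],
    [[0, 0, 15], [0, 0, 0]],
    [[0, 0, 12], [0, 0, 0]],
    [[0, 0, 8], [0, 0, 0]],
    [[0, 0, 4], [0, 0, 0]],
    [[0, 0, 2], [0, 0, 0]],
    [[0, 0, 0], [0, 0, 0]],
    [[0, 0, 0], [0, 0, 0]]
  ]
}}

```text
time_s: 7.72
eef_pos: [557.3, -361.1, 20.7]
ee_rot: [0.001, 0.996, 0.089, 0.0]
force: [0.2, -0.1, 1.6]
grip_width: 0.996
```

Request:
{"api": "play_rows", "payload": {
  "motion": [
    [[0, 0, 0], [0, 0, 0]],
    [[0, 0, 0], [0, 0, 0]],
    [[0, 0, 0], [0, 0, 0]],
    [[0, 0, 0], [0, 0, 0]],
    [[0, 0, 0], [0, 0, 0]],
    [[0, 0, 0], [0, 0, 0]],
    [[0, 0, 0], [0, 0, 0]],
    [[0, 0, 0], [0, 0, 0]],
    [[0, 0, 0], [0, 0, 0]]
  ],
  "fingers": 40,
  "squeeze": 50
}}

```text
time_s: 8.47
eef_pos: [557.5, -361.1, 20.9]
ee_rot: [0.001, 0.996, 0.089, 0.001]
force: [0.1, 0.6, 6.0]
grip_width: 0.683
```

```bash
python3 d.py 557 -361 19 10.3; python3 -c "
from rig import ctrl; print(ctrl.grip_depth)"
```

```text
t 8.47 pos [ 557.5 -361.1   20.9] F [0.1 0.6 6. ] grip 58.3
 tool shift [-0.4 -0.2  1.9]  turn [ 0.08 -0.07 -0.04]  shift in target axes [-0.4 -0.2  1.9]
18.700000000000003
```

Gripped at 58 mm, which is about the trough's 60 mm width. Lifting and checking.

Request:
{"api": "play_rows", "payload": {
  "motion": [
    [[0, 0, -3], [0, 0, 0]],
    [[0, 0, -6], [0, 0, 0]],
    [[0, 0, -10], [0, 0, 0]],
    [[0, 0, -20], [0, 0, 0]],
    [[0, 0, -25], [0, 0, 0]],
    [[0, 0, -30], [0, 0, 0]],
    [[0, 0, -30], [0, 0, 0]],
    [[0, 0, -25], [0, 0, 0]],
    [[0, 0, -11], [0, 0, 0]],
    [[0, 0, 0], [0, 0, 0]],
    [[0, 0, 0], [0, 0, 0]],
    [[0, 0, 0], [0, 0, 0]]
  ]
}}

```text
time_s: 9.47
eef_pos: [556.4, -360.3, 177.6]
ee_rot: [-0.001, 0.996, 0.089, -0.001]
force: [-0.4, -0.4, -2.8]
grip_width: 0.684
```

```bash
python3 d.py 544 -11 160 11.1
python3 - <<'E'
from h import *
b=np.ascontiguousarray(ctrl.capture("side")[:,:,::-1])
cv2.imwrite("pics/lift.png",crop(b,355,180,150,200,3))
E
```

```text
t 9.47 pos [ 556.4 -360.3  177.6] F [-0.4 -0.4 -2.8] grip 58.4
 tool shift [  50.1 -345.8   18.5]  turn [-0.17  0.13 -0.84]  shift in target axes [  55.1 -345.1   17.6]
```

View pics/lift.png

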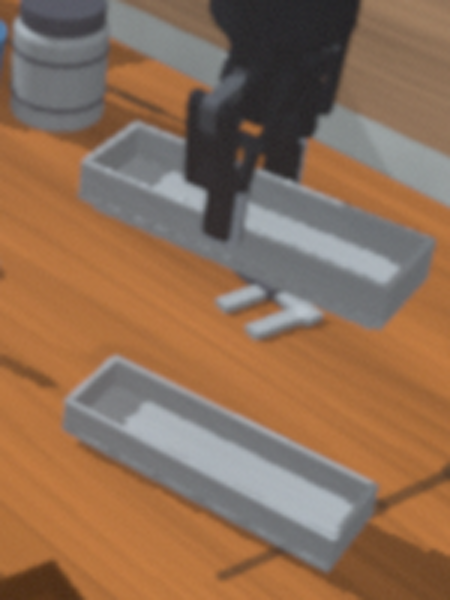

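Only the upper trough was lifted, it hangs level, and the lower one has not moved. I'll measure its offset in the grip from the rim corners at picture (80,168), (137,124), (433,238), (382,307).

Run:
```python
from fit import *
uv=m2p([[80,168],[137,124],[433,238],[382,307]],355,180,3)
P=np.array([[-30,95,0],[30,95,0],[30,-95,0],[-30,-95,0]],float)
r=least_squares(lambda q:(proj("side",world(q[:3],P+[0,0,q[3]]))-uv).ravel(),[556,-360,.18,217],x_scale=[100,100,1,100])
print(np.round(r.x,2),np.degrees(r.x[2]),np.abs(r.fun).max())
```

```text
[ 5.5467e+02 -3.5920e+02  1.7000e-01  2.1207e+02] 9.672539937062263 2.878670801444912
```

Request:
{"api": "play_rows", "payload": {
  "motion": [
    [[0, 0, 0], [0, 0, -0.8]],
    [[5.5, -34.5, 0], [0, 0, 0]],
    [[5.5, -34.5, 0], [0, 0, 0]],
    [[5.5, -34.5, 0], [0, 0, 0]],
    [[5.5, -34.5, 0], [0, 0, 0]],
    [[5.5, -34.5, 0], [0, 0, 0]],
    [[5.5, -34.5, 0], [0, 0, 0]],
    [[5.5, -34.5, 0], [0, 0, 0]],
    [[5.5, -34.5, 0], [0, 0, 0]],
    [[5.5, -34.5, 0], [0, 0, 0]],
    [[5.5, -34.5, 0], [0, 0, 0]],
    [[0, 0, 0], [0, 0, 0]],
    [[0, 0, 25], [0, 0, 0]],
    [[0, 0, 30], [0, 0, 0]],
    [[0, 0, 30], [0, 0, 0]],
    [[0, 0, 25], [0, 0, 0]],
    [[0, 0, 15], [0, 0, 0]],
    [[0, 0, 0], [0, 0, 0]],
    [[0, 0, 0], [0, 0, 0]],
    [[0, 0, 0], [0, 0, 0]]
  ]
}}

```text
time_s: 11.18
eef_pos: [545.4, -11.9, 55.9]
ee_rot: [0.0, 0.995, 0.096, 0.001]
force: [-1.6, -0.5, -3.3]
grip_width: 0.683
```

```bash
python3 d.py 544 -11 1 11.1
python3 - <<'E'
from h import *
a=np.ascontiguousarray(ctrl.capture("top")[:,:,::-1]); b=np.ascontiguousarray(ctrl.capture("side")[:,:,::-1])
s=ctrl.sense()["eef_pos"]; dz=s[2]-20.9+26
def d(im,c,q,P,col,o,f):
    p=(proj(c,world(q,np.array(P,float)))-o+.5)*f
    cv2.polylines(im,[np.round(p*16).astype(int)],True,col,1,cv2.LINE_AA,4)
out=[]
for im,c,o in((a,"top",(245,195)),(b,"side",(245,175))):
    im=crop(im,*o,120,130,3.3)
    st=[544,-10.7,np.radians(11.1)]
    d(im,c,st,[[31,96,6],[31,-96,6],[-31,-96,6],[-31,96,6]],(0,255,255),o,3.3)
    q=[s[0],s[1],np.radians(11.1)]
    for z in(34,8): d(im,c,q,[[30,95,z+dz],[30,-95,z+dz],[-30,-95,z+dz],[-30,95,z+dz]],(0,0,255),o,3.3)
    out.append(im)
cv2.imwrite("pics/st.png",np.hstack(out))
E
```

```text
t 11.18 pos [545.4 -11.9  55.9] F [-1.6 -0.5 -3.3] grip 58.3
 tool shift [-1.3 -1.2 54.9]  turn [ 0.04 -0.09 -0.03]  shift in target axes [-1.2 -1.1 54.9]
```

View pics/st.png

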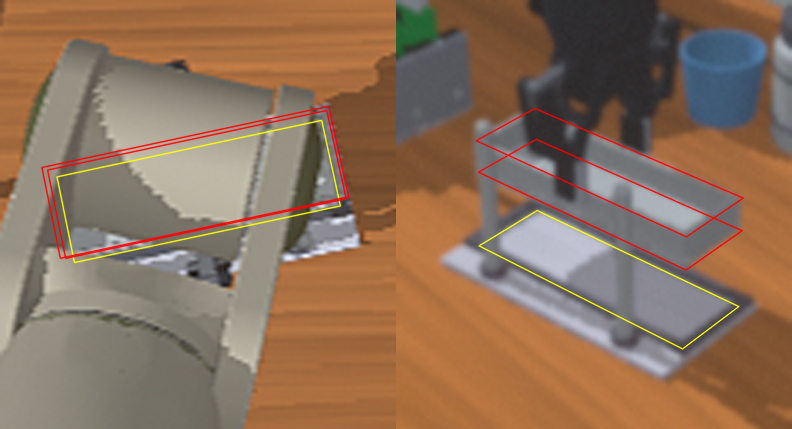

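The outline of the carried trough matches the picture and is centred over the pocket. Lowering it.

Request:
{"api": "play_rows", "payload": {
  "motion": [
    [[-1.3, -1.2, 10], [0, 0, 0]],
    [[0, 0, 12], [0, 0, 0]],
    [[0, 0, 10], [0, 0, 0]],
    [[0, 0, 8], [0, 0, 0]],
    [[0, 0, 5], [0, 0, 0]],
    [[0, 0, 3], [0, 0, 0]],
    [[0, 0, 2], [0, 0, 0]],
    [[0, 0, 0], [0, 0, 0]],
    [[0, 0, 0], [0, 0, 0]]
  ]
}}

```text
time_s: 12.03
eef_pos: [543.5, -10.8, 5.2]
ee_rot: [0.0, 0.995, 0.096, 0.0]
force: [-1.0, 0.2, -2.9]
grip_width: 0.684
```

Request:
{"api": "play_rows", "payload": {
  "motion": [
    [[0, 0, 1], [0, 0, 0]],
    [[0, 0, 1], [0, 0, 0]],
    [[0, 0, 1], [0, 0, 0]],
    [[0, 0, 0], [0, 0, 0]],
    [[0, 0, 0], [0, 0, 0]]
  ]
}}

```text
time_s: 12.45
eef_pos: [543.3, -10.8, 1.9]
ee_rot: [0.0, 0.995, 0.096, -0.0]
force: [0.3, 0.6, -3.7]
grip_width: 0.686
```

Request:
{"api": "play_rows", "payload": {
  "motion": [
    [[0, 0, 0.7], [0, 0, 0]],
    [[0, 0, 0.7], [0, 0, 0]],
    [[0, 0, 0], [0, 0, 0]],
    [[0, 0, 0], [0, 0, 0]]
  ]
}}

```text
time_s: 12.78
eef_pos: [543.4, -10.8, 0.9]
ee_rot: [0.0, 0.995, 0.096, 0.0]
force: [-2.2, -0.4, 3.9]
grip_width: 0.69
```

Contact: the vertical force went from −3.7 to +3.9 N at the expected height. Releasing.

Request:
{"api": "play_rows", "payload": {
  "motion": [
    [[0, 0, 0], [0, 0, 0]],
    [[0, 0, 0], [0, 0, 0]],
    [[0, 0, 0], [0, 0, 0]],
    [[0, 0, 0], [0, 0, 0]],
    [[0, 0, 0], [0, 0, 0]],
    [[0, 0, -5], [0, 0, 0]],
    [[0, 0, -15], [0, 0, 0]],
    [[0, 0, -25], [0, 0, 0]],
    [[0, 0, -35], [0, 0, 0]],
    [[0, 0, -40], [0, 0, 0]],
    [[0, 0, -40], [0, 0, 0]],
    [[0, 0, -40], [0, 0, 0]],
    [[0, 0, -40], [0, 0, 0]],
    [[0, 0, 0], [0, 0, 0]],
    [[0, 0, 0], [0, 0, 0]]
  ],
  "fingers": 82
}}

```text
time_s: 14.03
eef_pos: [543.9, -10.9, 242.8]
ee_rot: [0.001, 0.995, 0.096, 0.002]
force: [0.7, 0.4, -1.1]
grip_width: 0.96
```

```bash
python3 d.py 503.3 328.9 240 7.7
```

```text
t 14.03 pos [543.9 -10.9 242.8] F [ 0.7  0.4 -1.1] grip 82.0
 tool shift [  25.3 -341.3    2.2]  turn [ 0.11 -0.25  3.36]  shift in target axes [   5.3 -342.2    2.8]
```

Request:
{"api": "play_rows", "payload": {
  "motion": [
    [[0, 0, 0], [0, 0, 3.4]],
    [[0.5, -34.2, 0], [0, 0, 0]],
    [[0.5, -34.2, 0], [0, 0, 0]],
    [[0.5, -34.2, 0], [0, 0, 0]],
    [[0.5, -34.2, 0], [0, 0, 0]],
    [[0.5, -34.2, 0], [0, 0, 0]],
    [[0.5, -34.2, 0], [0, 0, 0]],
    [[0.5, -34.2, 0], [0, 0, 0]],
    [[0.5, -34.2, 0], [0, 0, 0]],
    [[0.5, -34.2, 0], [0, 0, 0]],
    [[0.5, -34.2, 0], [0, 0, 0]],
    [[0, 0, 20], [0, 0, 0]],
    [[0, 0, 10], [0, 0, 0]],
    [[0, 0, 0], [0, 0, 0]],
    [[0, 0, 0], [0, 0, 0]]
  ],
  "fingers": 50
}}

```text
time_s: 15.28
eef_pos: [502.5, 327.9, 209.7]
ee_rot: [0.0, 0.998, 0.066, -0.001]
force: [-0.2, -0.1, -0.6]
grip_width: 0.586
```

```bash
python3 d.py 503.3 328.9 133 7.7
python3 - <<'E'
from h import *
a=np.ascontiguousarray(ctrl.capture("top")[:,:,::-1]); b=np.ascontiguousarray(ctrl.capture("side")[:,:,::-1])
cv2.imwrite("pics/top_seat.png",a); cv2.imwrite("pics/side_seat.png",b)
im=np.hstack([crop(a,250,205,115,90,3.4)[:300],cv2.resize(crop(b,180,80,120,150,1),(380,475))[:300]*0]) if 0 else None
A=cv2.resize(a[205:297,250:365],(400,320),interpolation=cv2.INTER_CUBIC); B=cv2.resize(b[120:230,180:280],(400,440),interpolation=cv2.INTER_CUBIC)
C=np.zeros((440,800,3),np.uint8); C[:320,:400]=A; C[:,400:]=B
f=4
s=ctrl.sense()["eef_pos"]
def d(P,q,col):
    p=(proj("side",world(q,np.array(P,float)))-[180,120]+.5)*4+[400,0]
    cv2.polylines(C,[np.round(p*16).astype(int)],True,col,1,cv2.LINE_AA,4)
d([[5,60,166],[5,-60,166],[-5,-60,166],[-5,60,166]],[503.3,328.9,np.radians(7.7)],(0,0,255))
for sg in(-1,1):
    d([[sg*25,-11,s[2]+19],[sg*25,11,s[2]+19],[sg*25,11,s[2]+50],[sg*25,-11,s[2]+50]],[s[0],s[1],np.radians(7.7)],(0,255,255))
cv2.imwrite("pics/bd.png",C)
E
```

```text
t 15.28 pos [502.5 327.9 209.7] F [-0.2 -0.1 -0.6] grip 50.0
 tool shift [ 1.1 -1.  76.7]  turn [ 0.04  0.13 -0.1 ]  shift in target axes [ 0.9 -0.9 76.7]
```

View pics/bd.png

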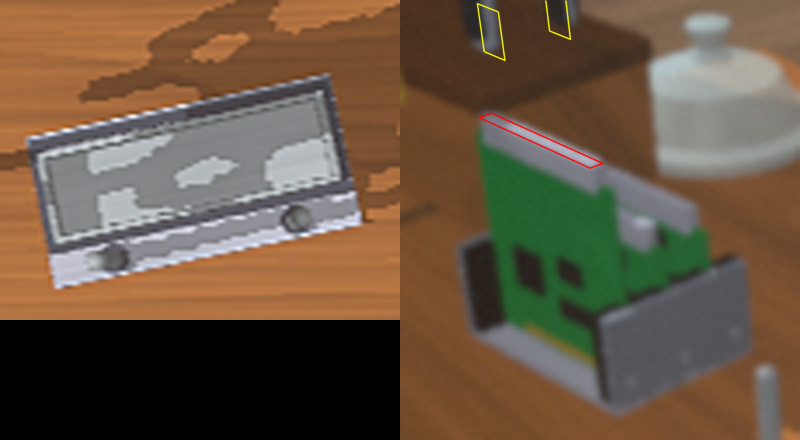

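The trough sits flat in the pocket, with its rim parallel to the rails at picture (40,157)–(342,180). The bar outline matches and the fingers are centred above it. Descending to grip the bar.

Request:
{"api": "play_rows", "payload": {
  "motion": [
    [[1, -1, 20], [0, 0, 0]],
    [[0, 0, 20], [0, 0, 0]],
    [[0, 0, 15], [0, 0, 0]],
    [[0, 0, 11], [0, 0, 0]],
    [[0, 0, 7], [0, 0, 0]],
    [[0, 0, 4], [0, 0, 0]],
    [[0, 0, 2], [0, 0, 0]],
    [[0, 0, 0], [0, 0, 0]],
    [[0, 0, 0], [0, 0, 0]]
  ]
}}

```text
time_s: 16.13
eef_pos: [503.9, 330.1, 132.3]
ee_rot: [-0.0, 0.998, 0.067, 0.001]
force: [-0.6, -0.1, 0.6]
grip_width: 0.583
```

Request:
{"api": "play_rows", "payload": {
  "motion": [
    [[0, 0, 0], [0, 0, 0]],
    [[0, 0, 0], [0, 0, 0]],
    [[0, 0, 0], [0, 0, 0]],
    [[0, 0, 0], [0, 0, 0]],
    [[0, 0, 0], [0, 0, 0]],
    [[0, 0, 0], [0, 0, 0]],
    [[0, 0, 0], [0, 0, 0]],
    [[0, 0, 0], [0, 0, 0]],
    [[0, 0, 0], [0, 0, 0]]
  ],
  "fingers": 0,
  "squeeze": 50
}}

```text
time_s: 16.88
eef_pos: [503.8, 330.1, 131.9]
ee_rot: [-0.0, 0.998, 0.067, 0.0]
force: [-0.0, 0.8, 5.1]
grip_width: 0.098
```

```bash
python3 d.py 503.3 328.9 130 7.7
python3 - <<'E'
from fit import *
uv=(np.array([[40,157],[322,92],[342,180],[58,243]])+.5)/(400/115)-.5+[250,205]
q,e=fit(np.array([[30,95,40],[30,-95,40],[-30,-95,40],[-30,95,40]],float),uv,[544,-11,.19]); print("trough",q[:2],np.degrees(q[2]),e)
uv=(np.array([[28,140],[328,75],[362,223],[55,290]])+.5)/(400/115)-.5+[250,205]
q,e=fit(np.array([[42,105,6],[42,-105,6],[-62,-105,6],[-62,105,6]],float),uv,[544,-11,.19]); print("stand",q[:2],np.degrees(q[2]),e)
E
```

```text
t 16.88 pos [503.8 330.1 131.9] F [-0.   0.8  5.1] grip 8.4
 tool shift [-0.6  1.2  1.9]  turn [-0.02 -0.05 -0.04]  shift in target axes [-0.6  1.2  1.9]
trough [541.00932194 -11.82744161] 11.78203715998212 0.6581678377473281
stand [543.16475289 -10.28540188] 11.225318813537726 0.9522487230252636
```

Gripped: 8.4 mm opening, which reads like the 58.4 mm did for 60, so about the 10 mm bar. Sliding the board straight up.

Request:
{"api": "play_rows", "payload": {
  "motion": [
    [[0, 0, -2], [0, 0, 0]],
    [[0, 0, -4], [0, 0, 0]],
    [[0, 0, -8], [0, 0, 0]],
    [[0, 0, -12], [0, 0, 0]],
    [[0, 0, -12], [0, 0, 0]],
    [[0, 0, -12], [0, 0, 0]],
    [[0, 0, -12], [0, 0, 0]],
    [[0, 0, -12], [0, 0, 0]],
    [[0, 0, -16], [0, 0, 0]],
    [[0, 0, -20], [0, 0, 0]],
    [[0, 0, -20], [0, 0, 0]],
    [[0, 0, -14], [0, 0, 0]],
    [[0, 0, -8], [0, 0, 0]],
    [[0, 0, 0], [0, 0, 0]],
    [[0, 0, 0], [0, 0, 0]]
  ]
}}

```text
time_s: 18.13
eef_pos: [503.3, 329.9, 283.0]
ee_rot: [0.0, 0.998, 0.067, -0.0]
force: [-0.4, 0.8, -1.7]
grip_width: 0.1
```

```bash
python3 d.py 506.2 -17.3 284 11.15
python3 - <<'E'
from h import *
b=np.ascontiguousarray(ctrl.capture("side")[:,:,::-1]); cv2.imwrite("pics/bl.png",b)
for n in("board","short_a"): print(n,[(round(d['p'],2),round(d['position'][0]*640),round(d['position'][1]*480)) for d in ctrl.spot_in("side",n)])
s=ctrl.sense()["eef_pos"]; print(proj("side",[[s[0],s[1],s[2]-46]]))
E
```

```text
t 18.13 pos [503.3 329.9 283. ] F [-0.4  0.8 -1.7] grip 8.5
 tool shift [-43.4 344.5  -0.9]  turn [ 0.01  0.05 -3.49]  shift in target axes [-64.3 341.2  -1. ]
board [(0.76, 213, 127), (0.17, 343, 196)]
short_a [(0.87, 246, 172)]
[[210.63966249 128.20843737]]
```

Request:
{"api": "play_rows", "payload": {
  "motion": [
    [[0, 0, 0], [0, 0, -3.5]],
    [[-3, 17, 0], [0, 0, 0]],
    [[-7, 36, 0], [0, 0, 0]],
    [[-7, 36, 0], [0, 0, 0]],
    [[-7, 36, 0], [0, 0, 0]],
    [[-7, 36, 0], [0, 0, 0]],
    [[-7, 36, 0], [0, 0, 0]],
    [[-7, 36, 0], [0, 0, 0]],
    [[-7, 36, 0], [0, 0, 0]],
    [[-6, 36, 0], [0, 0, 0]],
    [[-5, 25, 0], [0, 0, 0]],
    [[-1, 11, 0], [0, 0, 0]],
    [[0, 0, 0], [0, 0, 0]],
    [[0, 0, 0], [0, 0, 0]]
  ]
}}

```text
time_s: 19.45
eef_pos: [506.6, -16.6, 283.1]
ee_rot: [-0.0, 0.995, 0.097, -0.0]
force: [-0.0, 0.4, -2.2]
grip_width: 0.101
```

```bash
python3 d.py 506.2 -17.3 284 11.15 17
```

```text
t 19.45 pos [506.6 -16.6 283.1] F [-0.   0.4 -2.2] grip 8.6
 tool shift [-0.6  0.6 -0.9]  turn [-0.04 17.04 -0.03]  shift in target axes [-0.3  0.6 -1.1]
```

Request:
{"api": "play_rows", "payload": {
  "motion": [
    [[0, 0, 0], [0, 4.25, 0]],
    [[0, 0, 0], [0, 4.25, 0]],
    [[0, 0, 0], [0, 4.25, 0]],
    [[0, 0, 0], [0, 4.25, 0]],
    [[-2.9, 0, 9.6], [0, 0, 0]],
    [[-5.8, 0, 19.1], [0, 0, 0]],
    [[-7.3, 0, 23.9], [0, 0, 0]],
    [[-7.3, 0, 23.9], [0, 0, 0]],
    [[-5.8, 0, 19.1], [0, 0, 0]],
    [[-4.4, 0, 14.3], [0, 0, 0]],
    [[-2.3, 0, 7.7], [0, 0, 0]],
    [[-1.5, 0, 4.8], [0, 0, 0]],
    [[0, 0, 0], [0, 0, 0]],
    [[0, 0, 0], [0, 0, 0]],
    [[0, 0, 0], [0, 0, 0]]
  ]
}}

```text
time_s: 20.7
eef_pos: [507.3, -16.9, 156.5]
ee_rot: [-0.014, 0.984, 0.096, 0.148]
force: [-0.4, -0.2, -1.7]
grip_width: 0.098
```

```bash
python3 d.py 506.2 -17.3 140 11.15 17
python3 - <<'E'
from h import *
from scipy.spatial.transform import Rotation as Ro
b=np.ascontiguousarray(ctrl.capture("side")[:,:,::-1]); st=ctrl.sense(); s=st["eef_pos"]
w,x,y,z=st["ee_rot"]; R=Ro.from_quat([x,y,z,w])
o=(230,130); f=4; im=crop(b,*o,150,150,f)
def d(W,col):
    p=(proj("side",W)-o+.5)*f; cv2.polylines(im,[np.round(p*16).astype(int)],True,col,1,cv2.LINE_AA,4)
# board in tool frame: tool y = -board y ; tool x = board x ; tool z = -board z
L=125.9
B=lambda P:[s+R.apply([a[0],-(a[1]-1.1),L-a[2]]) for a in P]
d(B([[-2,72.5,0],[-2,-72.5,0],[-2,-72.5,160],[-2,72.5,160]]),(255,0,255))
d(B([[-5,60,160],[-5,-60,160],[5,-60,160],[5,60,160]]),(0,0,255))
T=[541.8,-11.3,np.radians(11.3)]
d(world(T,[[30,95,40],[30,-95,40],[-30,-95,40],[-30,95,40]]),(0,255,255))
for yy in(62,-62): d(world([543.6,-10.5,np.radians(11.15)],[[-50,yy,6],[-50,yy,130]]),(255,255,0))
cv2.imwrite("pics/lean.png",im)
E
```

```text
t 20.7 pos [507.3 -16.9 156.5] F [-0.4 -0.2 -1.7] grip 8.4
 tool shift [-6.   0.2 15.4]  turn [ 0.04 -0.08  0.04]  shift in target axes [-6.   0.2 15.4]
```

View pics/lean.png

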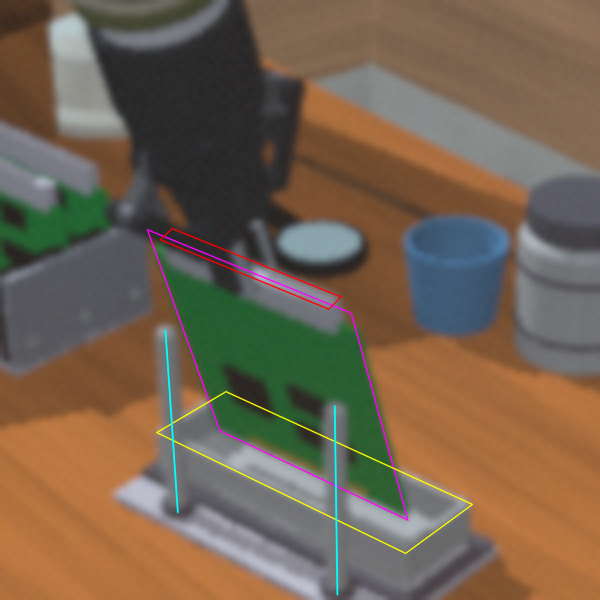

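The board hangs as modelled (magenta), leaning 17° over the trough, in front of both posts and within the trough's length. Lowering it gently.

Request:
{"api": "play_rows", "payload": {
  "motion": [
    [[-1.5, 0, 4.8], [0, 0, 0]],
    [[-1.2, 0, 3.8], [0, 0, 0]],
    [[-0.6, 0, 1.9], [0, 0, 0]],
    [[-0.6, 0, 1.9], [0, 0, 0]],
    [[-0.3, 0, 1], [0, 0, 0]],
    [[0, 0, 0], [0, 0, 0]],
    [[0, 0, 0], [0, 0, 0]]
  ]
}}

```text
time_s: 21.33
eef_pos: [506.7, -17.0, 141.5]
ee_rot: [-0.014, 0.984, 0.096, 0.147]
force: [0.2, 0.2, -1.3]
grip_width: 0.099
```

Request:
{"api": "play_rows", "payload": {
  "motion": [
    [[-0.2, 0, 0.7], [0, 0, 0]],
    [[-0.2, 0, 0.7], [0, 0, 0]],
    [[0, 0, 0], [0, 0, 0]],
    [[0, 0, 0], [0, 0, 0]]
  ]
}}

```text
time_s: 21.67
eef_pos: [506.8, -16.9, 140.0]
ee_rot: [-0.014, 0.984, 0.096, 0.147]
force: [-0.1, -0.4, -2.2]
grip_width: 0.096
```

Request:
{"api": "play_rows", "payload": {
  "motion": [
    [[-1.9, 0, -0.6], [0, 0, 0]],
    [[-1.9, 0, -0.6], [0, 0, 0]],
    [[-1.9, 0, -0.6], [0, 0, 0]],
    [[0, 0, 0], [0, 0, 0]],
    [[0, 0, 0], [0, 0, 0]]
  ]
}}

```text
time_s: 22.08
eef_pos: [500.8, -18.2, 140.2]
ee_rot: [-0.014, 0.984, 0.096, 0.147]
force: [-0.3, 0.1, -2.3]
grip_width: 0.101
```

Request:
{"api": "play_rows", "payload": {
  "motion": [
    [[-0.8, 0, -0.2], [0, 0, 0]],
    [[-0.8, 0, -0.2], [0, 0, 0]],
    [[0, 0, 0], [0, 0, 0]],
    [[0, 0, 0], [0, 0, 0]]
  ]
}}

```text
time_s: 22.42
eef_pos: [499.4, -18.4, 140.1]
ee_rot: [-0.014, 0.984, 0.096, 0.147]
force: [1.1, 0.2, -1.3]
grip_width: 0.097
```

Request:
{"api": "play_rows", "payload": {
  "motion": [
    [[-0.2, 0, 0.6], [0, 0, 0]],
    [[-0.2, 0, 0.6], [0, 0, 0]],
    [[0, 0, 0], [0, 0, 0]],
    [[0, 0, 0], [0, 0, 0]]
  ]
}}

```text
time_s: 22.75
eef_pos: [499.5, -18.4, 138.9]
ee_rot: [-0.014, 0.984, 0.096, 0.147]
force: [3.1, 0.8, -1.6]
grip_width: 0.099
```

Request:
{"api": "play_rows", "payload": {
  "motion": [
    [[-0.2, 0, 0.5], [0, 0, 0]],
    [[0, 0, 0], [0, 0, 0]],
    [[0, 0, 0], [0, 0, 0]]
  ]
}}

```text
time_s: 23.0
eef_pos: [499.5, -18.5, 138.5]
ee_rot: [-0.014, 0.984, 0.096, 0.148]
force: [2.3, 0.9, 2.5]
grip_width: 0.095
```

Both contacts are felt: posts Fx about +3 N, and floor Fz from −1.6 to +2.5 N. Releasing and withdrawing along the tool axis.

Request:
{"api": "play_rows", "payload": {
  "motion": [
    [[0, 0, 0], [0, 0, 0]],
    [[0, 0, 0], [0, 0, 0]],
    [[0, 0, 0], [0, 0, 0]],
    [[0, 0, 0], [0, 0, 0]],
    [[0, 0, 0], [0, 0, 0]],
    [[0, 0, 0], [0, 0, 0]],
    [[0, 0, -5], [0, 0, 0]],
    [[0, 0, -10], [0, 0, 0]],
    [[0, 0, -20], [0, 0, 0]],
    [[0, 0, -30], [0, 0, 0]],
    [[0, 0, -35], [0, 0, 0]],
    [[0, 0, -35], [0, 0, 0]],
    [[0, 0, -30], [0, 0, 0]],
    [[0, 0, -10], [0, 0, 0]],
    [[0, 0, 0], [0, 0, 0]],
    [[0, 0, 0], [0, 0, 0]]
  ],
  "fingers": 36
}}

```text
time_s: 24.33
eef_pos: [448.8, -28.4, 305.9]
ee_rot: [-0.014, 0.984, 0.096, 0.147]
force: [-0.1, 0.6, -0.7]
grip_width: 0.419
```

```bash
python3 d.py 506 -17 284 11.15 17
python3 - <<'E'
from h import *
a=np.ascontiguousarray(ctrl.capture("top")[:,:,::-1]); b=np.ascontiguousarray(ctrl.capture("side")[:,:,::-1])
cv2.imwrite("pics/ftop.png",a)
A=crop(a,225,190,160,120,2.5); B=crop(b,180,130,160,120,5)
o=(180,130)
def d(W,col):
    p=(proj("side",W)-o+.5)*5; cv2.polylines(B,[np.round(p*16).astype(int)],True,col,1,cv2.LINE_AA,4)
q=[543.6,-10.5,np.radians(11.15)]; l=np.radians(17); c,s=np.cos(l),np.sin(l)
bp=lambda x,y,z:[-9.4+x*c-z*s,y-.5,18.6+x*s+z*c]
d(world(q,[bp(-2,72.5,0),bp(-2,-72.5,0),bp(-2,-72.5,160),bp(-2,72.5,160)]),(255,0,255))
d(world([541.8,-11.3,np.radians(11.3)],[[30,95,40],[30,-95,40],[-30,-95,40],[-30,95,40]]),(0,255,255))
cv2.imwrite("pics/fin.png",B)
for n in("board","trough","short_a"): print(n,[(round(e['p'],2),round(e['position'][0]*640),round(e['position'][1]*480)) for e in ctrl.spot_in("side",n)])
E
```

```text
t 24.33 pos [448.8 -28.4 305.9] F [-0.1  0.6 -0.7] grip 35.8
 tool shift [49.4 -0.1 38. ]  turn [ 0.04 -0.04 -0.  ]  shift in target axes [49.4 -0.1 38. ]
board [(0.55, 300, 226), (0.39, 432, 332)]
trough [(0.97, 321, 263), (0.59, 392, 426), (0.26, 244, 172)]
short_a [(0.74, 229, 181), (0.73, 246, 171)]
```

The viewer limit is reached, so I'll check numerically: the edges of the green board area in the side picture against the expected resting pose.

Run:
```python
from h import *
b=np.ascontiguousarray(ctrl.capture("side")[:,:,::-1]); cv2.imwrite("pics/f2.png",b)
h=cv2.cvtColor(b,cv2.COLOR_BGR2HSV); m=((h[...,0]>45)&(h[...,0]<85)&(h[...,1]>120)&(h[...,2]>40))
q=[543.6,-10.5,np.radians(11.15)]
def corners(dy,lean,dx=0):
    l=np.radians(lean); c,s=np.cos(l),np.sin(l)
    # back face tangent to post tops, lower edge on the floor
    bx=lambda x,y,z:[x0+dx+x*c-z*s,y+dy,18+2*s+x*s+z*c]
    X=-50+8*c; Z=124+8*s; x0=X+(Z-18-2*s)/c*s
    return world(q,[bx(-2,72.5,0),bx(-2,-72.5,0),bx(-2,-72.5,140),bx(-2,72.5,140)])
P=proj("side",corners(-.5,17)); print("model corners",np.round(P,1).tolist())
def xat(a,b_,r): return a[0]+(r-a[1])*(b_[0]-a[0])/(b_[1]-a[1])
rows=range(205,250,4); L=[];
for r in rows:
    c=np.where(m[r,260:350])[0]+260
    if len(c): print(r,"green",c.min(),c.max(),"model L %.1f R %.1f"%(xat(P[0],P[3],r),xat(P[1],P[2],r)))
# pixel shift per +2mm y and +2deg lean
print("per +2mm y",np.round(proj("side",corners(1.5,17))-P,2).tolist()," per +2deg",np.round(proj("side",corners(-.5,19))-P,2).tolist())
# bystanders / rest: change between first and present picture
for n,u in(("side",b),):
    g=cv2.absdiff(cv2.imread("pics/side0.png"),u).max(2)
    for k,(x0,y0,x1,y1) in dict(lowtrough=(385,330,480,362),canister=(358,172,392,224),crucible=(330,183,357,214),calliper=(405,240,465,294),magn=(283,172,322,200),brown=(340,365,440,478)).items():
        print(k,"changed share",round(float((g[y0:y1,x0:x1]>40).mean()),3))
```

```text
model corners [[281.9, 244.8], [328.6, 267.7], [316.3, 224.0], [266.2, 202.2]]
209 green 271 277 model L 268.7 R 312.1
213 green 275 286 model L 270.2 R 313.2
217 green 276 295 model L 271.7 R 314.3
221 green 276 315 model L 273.1 R 315.5
225 green 277 317 model L 274.6 R 316.6
229 green 278 318 model L 276.1 R 317.7
233 green 280 319 model L 277.6 R 318.8
237 green 282 320 model L 279.0 R 320.0
241 green 283 320 model L 280.5 R 321.1
245 green 292 322 model L 282.0 R 322.2
249 green 300 323 model L 283.5 R 323.4
per +2mm y [[-0.6, -0.29], [-0.69, -0.34], [-0.74, -0.32], [-0.64, -0.28]]  per +2deg [[1.2, -0.74], [1.17, -0.85], [-0.15, 0.73], [-0.11, 0.68]]
lowtrough changed share 0.289
canister changed share 0.0
crucible changed share 0.0
calliper changed share 0.001
magn changed share 0.0
brown changed share 0.094
```

Bystanders are unchanged; the shares for the lower trough and the brown one come from the trough I removed and from shadows. The board sits as modelled, within about 1 px. I'll move the arm aside and check the centring from above.

Request:
{"api": "play_rows", "payload": {
  "motion": [
    [[0, -15, -5], [0, 0, 0]],
    [[0, -35, -5], [0, 0, 0]],
    [[0, -38, -5], [0, 0, 0]],
    [[0, -38, 0], [0, 0, 0]],
    [[0, -38, 0], [0, 0, 0]],
    [[0, -38, 0], [0, 0, 0]],
    [[0, -38, 0], [0, 0, 0]],
    [[0, -38, 0], [0, 0, 0]],
    [[0, -30, 0], [0, 0, 0]],
    [[0, -12, 0], [0, 0, 0]],
    [[0, 0, 0], [0, 0, 0]],
    [[0, 0, 0], [0, 0, 0]]
  ]
}}

```text
time_s: 25.63
eef_pos: [382.6, 285.0, 319.3]
ee_rot: [-0.014, 0.984, 0.097, 0.147]
force: [0.5, -1.0, -1.0]
grip_width: 0.42
```

Run:
```python
from h import *
a=np.ascontiguousarray(ctrl.capture("top")[:,:,::-1]); cv2.imwrite("pics/ft.png",a)
b=np.ascontiguousarray(ctrl.capture("side")[:,:,::-1])
print(ctrl.sense()["time_s"],np.round(ctrl.sense()["eef_pos"]))
q=[543.6,-10.5,np.radians(11.15)]
def bd(dy,lean=17,zz=(0,140),x=2):
    l=np.radians(lean); c,s=np.cos(l),np.sin(l); X=-50+8*c; Z=124+8*s; x0=X+(Z-18-2*s)/c*s
    bx=lambda x,y,z:[x0+x*c-z*s,y+dy,18+2*s+x*s+z*c]
    return world(q,[bx(x,72.5,zz[0]),bx(x,-72.5,zz[0]),bx(x,-72.5,zz[1]),bx(x,72.5,zz[1])])
for c,im,x in(("top",a,2),("side",b,-2)):
    h=cv2.cvtColor(im,cv2.COLOR_BGR2HSV); m=((h[...,0]>45)&(h[...,0]<85)&(h[...,1]>90)&(h[...,2]>30)).astype(np.uint8)
    m[:,:245]=0; m[:,365:]=0; m[:190]=0; m[310:]=0
    ys,xs=np.where(m); print(c,"n",len(xs),"x",xs.min(),xs.max(),"y",ys.min(),ys.max())
    best=[]
    for dy in np.arange(-9,9.1,1):
      for lean in(13,15,17,19,21):
        p=proj(c,bd(dy,lean,x=x)); k=np.zeros_like(m); cv2.fillPoly(k,[np.round(p*16).astype(int)],1,cv2.LINE_8,4)
        best.append((round((m&k).sum()/(m|k).sum(),3),float(dy),lean))
    print(sorted(best)[::-1][:6])
# trough ends on the top picture: brightness profile along the trough axis at z=40, front rim x=+28
T=[541.8,-11.3,np.radians(11.3)]
for xx in(12,20):
    yy=np.r_[80:108:1.]
    for sg in(1,-1):
        p=proj("top",world(T,np.c_[np.full_like(yy,xx),sg*yy,np.full_like(yy,40)])).astype(np.float32)
        v=cv2.remap(cv2.cvtColor(a,cv2.COLOR_BGR2GRAY),p[:,0],p[:,1],cv2.INTER_LINEAR).ravel(); print(xx,sg,v[::2].tolist())
```

```text
25.7333 [383. 284. 320.]
top n 909 x 271 342 y 249 282
[(np.float64(0.704), 1.0, 17), (np.float64(0.702), 0.0, 17), (np.float64(0.694), -1.0, 17), (np.float64(0.694), -2.0, 17), (np.float64(0.691), 2.0, 17), (np.float64(0.685), 3.0, 17)]
side n 1180 x 245 327 y 190 263
[(np.float64(0.677), -1.0, 21), (np.float64(0.675), 1.0, 21), (np.float64(0.673), 0.0, 21), (np.float64(0.67), 2.0, 21), (np.float64(0.67), -2.0, 21), (np.float64(0.67), -3.0, 21)]
12 1 [130, 129, 129, 130, 122, 103, 139, 164, 144, 106, 96, 113, 120, 121]
12 -1 [184, 184, 185, 182, 171, 173, 170, 123, 79, 69, 86, 96, 93, 92]
20 1 [131, 131, 131, 132, 123, 116, 135, 163, 149, 95, 94, 105, 112, 113]
20 -1 [184, 184, 185, 172, 158, 164, 173, 121, 72, 66, 77, 87, 91, 91]
```

The top view gives the board centred to within about 2 mm, leaning 17° as planned, with the trough's ends at the expected places. It hasn't moved since release. Handing in.

```bash
python3 -c "
from rig import ctrl; print(ctrl.finish_job()); print(ctrl.sense()['time_s'])"
```

```text
the job is handed in; nothing more can be done
None
the job is handed in; nothing more can be done
```

The job is done and handed in at about 26 s of the 61 s allowed. The upper galvanised trough was set flat in the stand's pocket and released. The tall board was then slid straight up out of its slots and stood on the trough floor, leaning about 17° against both posts, and released.

**Problem on the way:** the first attempt to grip the trough closed just above its rim, because the finger ends sit higher than the reported tool position suggests. Nothing moved, and a second try about 17 mm lower held.

**Last checks:**
- **Forces:** at both placements I felt only light contact, at most about 4 N.
- **Board:** from above, the best fit puts it within about 2 mm of the trough's centre at a 17° lean.
- **Side camera:** its fit agreed on the centring but gave a 21° lean. That was the edge of the range I tried, and a post partly hides the board there, so I trust the top view.
- **Surroundings:** the canister, crucible, calliper and magnifier show no change in the side picture. The comparison did show changes around the lower trough and the brown look-alike. I put these down to the removed trough and moving shadows; in the picture of the lift the lower trough had not moved. For the two short boards I had only the network's sightings, which still placed them in the rack.
- **Not seen:** the picture limit was used up before the board was released, so its final pose was checked only by numbers.

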